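# Tilt the deck panel into the bracket cassette

### The job

Fit the blue deck panel into the steel cassette: its top opening is too short for the panel, so tilt it, feed one end well under the deep lip, lower the other end past the shallow lip, then slide the panel back a little so that both ends are caught under their lips. Leave it lying flat on the ledges inside, fin up, and let go of it; leave the other things on the counter where they are.

Things in the scene. Friction and masses are not known exactly. Their poses are not given: they have to be found in the camera images.
- cassette: Open-topped stainless cassette, fixed to the counter, 176 (x) x 114 (y) x 55 (z) mm, walls 4 mm, inside 168 x 106 mm; brass cam lock (decoration) outside its +x end wall. Origin: centre of its underside; z up, x along its length. A lip crosses the top of each end (-x deep, +x shallow); the opening between the lips is 126 mm long and 106 mm wide, with no lips along the sides.
- deep_lip (a point): Middle of the inner edge of the deep lip, on its underside, at cassette (-54, 0, 52) mm. This lip is 3 mm thick (top at 55 mm) and reaches 30 mm inward from the -x end wall. Axes as the cassette.
- shallow_lip (a point): Middle of the inner edge of the shallow lip, on its underside, at cassette (72, 0, 52) mm. This lip is 3 mm thick and reaches 12 mm inward from the +x end wall. Axes as the cassette.
- seat (a point): Where the middle of the panel's underside finally belongs, at cassette (6, 0, 30) mm, panel length along cassette x; up to 5 mm either way along x still has both ends under their lips. 30 mm is the height of the ledges' tops, 22 mm below the lips; the ledges run round all four inside walls, 34 mm wide at the ends, 9 mm at the sides.
- panel_mid (a point): Blue plastic deck panel, 146 (x) x 96 (y) x 6 (z) mm, dark dots, loose, 0.1 to 0.2 kg, alike both ways round. At its centre stands a white grip fin, 14 thick (x) x 50 wide (y) x 50 mm high. This point is inside the fin, 28 mm above the panel's underside, 28 mm below the fin's top; z up. Grip the fin across its thickness, about 44 mm above the underside, so the fingers clear the lips.
- dish: Bystander: blue round ligature dish, 84 mm across, 24 mm high, loose; origin at its underside's centre.
- tweezers: Bystander: chrome bracket tweezers lying along their x, about 165 mm long, 25 mm wide, 10 mm high, loose; origin under their middle.
- seater: Bystander: stainless band seater lying along its x, about 145 mm long, 12 mm high, loose; origin under its middle.
- primer: Bystander: amber bottle, 44 mm across, 85 mm high, loose; origin at its underside's centre.

How it is judged:
At the end, for the whole second after the job is handed in: The panel is released and at rest inside the cassette, flat on the ledges (tilt under 0.04 rad, height within 2.5 mm), fin up, lengthwise with the cassette, and slid so that both of its ends are under their lips (its centre 0 to 12 mm to the cassette's +x side) (x of panel_mid in the frame of cassette between 0 and 0.012 m and y of panel_mid in the frame of cassette between -0.008 and 0.008 m and z of panel_mid in the frame of cassette between 0.0555 and 0.0605 m and angle between panel_mid's own z axis and vertical below 0.04 rad and angle between the x axis of panel_mid and the x axis of cassette, either way round below 0.09 rad and linear speed of panel below 0.01 m/s and contact force between the fingers and panel below 0.1 N); the robot touches nothing.
It fails at once if blue ligature dish shoved aside (more than 30 mm) (distance of dish from where it was at the start of the episode above 0.03 m).
It fails at once if chrome tweezers shoved aside (more than 30 mm) (distance of tweezers from where it was at the start of the episode above 0.03 m).
It fails at once if steel band seater shoved aside (more than 30 mm) (distance of seater from where it was at the start of the episode above 0.03 m).
It fails at once if amber primer bottle shoved aside (more than 30 mm) (distance of primer from where it was at the start of the episode above 0.03 m).
It also fails if it takes over 42 s, if anything falls off the work surface, if the arm or the gripper's body presses on something with over 40 N, if the wrist force passes 120 N, or if a joint passes its speed limit or range.

### The arm

A 6-joint arm with a two-finger parallel gripper is mounted at the origin on the work surface. World frame = base frame: x ahead of the robot, y to its left, z up, the work surface at z = 0. Lengths are in m, angles in rad, forces in N, time in s.
With the tool pointing down it reaches from about 0.375 to 0.975 m from the base axis. Payload 3.8 kg.
Tool frame: the origin (TCP) lies midway between the tips of the shut fingers; the grasp point (between the pads) lies 19 mm behind it; z points along the fingers, y is the direction in which the jaws open and shut (so a half turn about z gives the same grasp; the last joint's range is limited). The gripper opens to 85 mm and grips with 20 to 120 N. Pads are 22 mm wide; open, the fingers measure 114 mm over their backs; the gripper's body (76 mm by 85 mm) begins 54 mm behind the grasp point. The pads swing forward as they close: fully open they stand 13 mm farther back than shut.
Start: joints at [-1.141, 0.264, 1.604, -0, 1.274, -0.037], TCP at [0.304, -0.603, 0.231] pointing down, gripper open.
Joint ranges: [-2.63, 2.63], [-0.94, 2.18], [0.31, 2.57], [-1.31, 4.45], [0, 2.66], [-2.55, 2.55]. Speed limits (rad/s): [2.57, 2.57, 3.14, 3.14, 3.14, 3.14].

### API

Orientations are given as a rotation vector (axis times angle).
In Python, from workcell import bot gives the robot as it stands.
- The arm moves only by the tool drive_tool, never from a script. Its argument "deltas" is a list of rows, each an object with "hand": the opening, from 0 (shut) to 1 (fully open); "offset": the shift along the world's x, y, z in cm, a list of three; "angular": the turn, a rotation vector about the world's x, y, z in degrees, a list of three. A call has 1 to 8 rows; each row is the pose to reach, as a shift and turn from the pose commanded when the call began; what a row does not reach only later rows make up. A row lasts 1/8 s, in which the tool goes at most 62.5 mm and 10.7 degrees, less where a joint would pass 70% of its speed; a pose out of reach is approached as far as the arm can. A call with a gripper value outside its range is refused whole. The fingers move at their own pace and stop on an object; "force" is the grip in N (left out, the last holds). Time passes only in rows, so rows that repeat a pose let the fingers close. It gives the time, the measured TCP pose, the force and the opening at its end, in the units of the state.
- bot.read_state(): the state, without advancing time (a new reading comes with each control period).
- bot.read_camera(name): name is "scene" or "top" or "wrist"; returns a dict with "frame" (400x640x3 uint8, blue, green, red), "mtx" (3x3 intrinsics, pixels), "R" (3x3) and "t" (3): a world point X has camera coordinates R X + t. Camera axes: x right, y down, z forward; pixel columns grow to the right and rows downward; lengths in m; the calibration is good to about 2 mm. A picture is of the moment at which its call begins. There is no depth.
- bot.finish_job(): hands the job in, once; it reports no verdict.
The state is a dict: "time": time; "q": joint angles; "joint_vel": joint speeds; "joint_torque": joint torques, N m; "tool_pos": TCP position; "tcp_rot": TCP orientation; "wrist_force": force on the tool from outside, world axes, zero at the start; "torque": the same for the moment, N m; "width": opening from 0.0 (shut) to 1.0 (fully open).
Only numpy, scipy, OpenCV 4.12 (cv2) and the standard library are available. Lean on these libraries where they do the work, as an engineer would, in place of code of your own. Each camera call takes 0.05 s, during which the arm holds its last target. There are 200 camera calls.

## Working session

There is one attempt and no reset: what is moved stays moved. The work goes in short steps, Python scripts to look and compute and a tool call to move; the robot and the scene stay as the last step left them, time stands still between calls to the robot, and variables do not carry over. Pictures are saved under pics/ and viewed, about 8 in all and at most 12, crops included, and the job is handed in when it is done.

Besides the shell and the picture viewer there is one more tool, called after "Request:" by a JSON object that holds its "method" and its "body", one argument or row to a line. drive_tool: Moves the arm, as the interface text tells. Its arguments: {"type":"object","properties":{"deltas":{"type":"array"},"force":{"type":"number"}},"required":["deltas"]}

```bash
mkdir -p pics; ls
cat > h.py <<'E'
import numpy as np, cv2
from workcell import bot
def ray(c,u,v):
    d=c["R"].T@(np.linalg.inv(c["mtx"])@np.array([u,v,1.])); o=-c["R"].T@c["t"]; return o,d
def onz(c,u,v,z):
    o,d=ray(c,u,v); return o+d*(z-o[2])/d[2]
def proj(c,X):
    p=c["mtx"]@(c["R"]@np.array(X,float)+c["t"]); return p[:2]/p[2]
E
python3 - <<'E'
from h import *
for n in("top","scene"):
    c=bot.read_camera(n); cv2.imwrite(f"pics/{n}0.png",c["frame"]); np.savez(f"{n}0.npz",**c)
    print(n,-c["R"].T@c["t"],c["R"][2])
print(bot.read_state())
E
```

```text
pics
top [ 0.48311401 -0.03042114  1.10087162] [ 0.07374881  0.01656886 -0.9971392 ]
scene [ 0.95858543 -0.74178253  0.58658781] [-0.38172812  0.75187367 -0.53755896]
{'time': 0.1, 'q': array([-1.14086728e+00,  2.64686358e-01,  1.60523107e+00,  5.80846624e-06,
        1.27372275e+00, -3.68863148e-02]), 'joint_vel': array([ 0.00130867, -0.00185071, -0.00389812, -0.0004292 , -0.001122  ,
       -0.00079885]), 'joint_torque': array([-2.15536465e-04, -5.16709256e+01, -3.68589127e+01, -8.88905197e-05,
        6.33980439e-03,  1.22884964e-05]), 'tool_pos': array([ 0.30351169, -0.60217127,  0.23008422]), 'tcp_rot': array([-3.05445066e+00, -7.26164623e-01,  6.19050110e-04]), 'wrist_force': array([-0.61757008,  0.01485446,  0.27875795]), 'torque': array([-0.00588893,  0.01798281, -0.00939885]), 'width': 1.004243235954927}
```

View pics/top0.png

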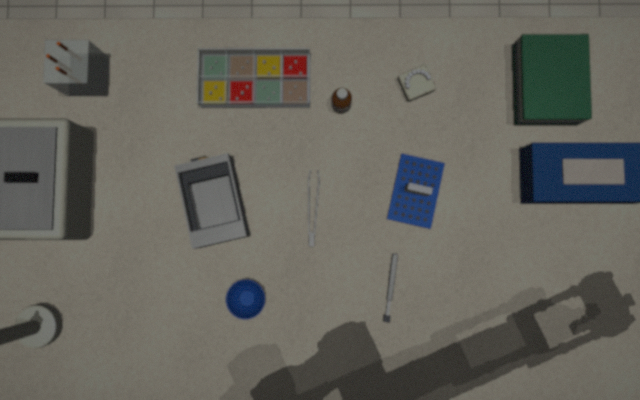

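View pics/scene0.png

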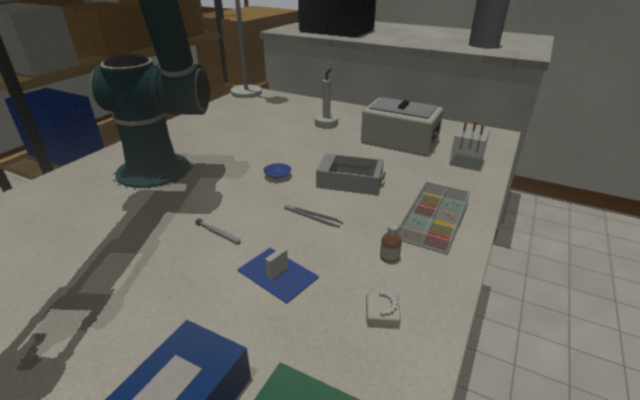

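The top view shows the cassette around (211,200), with the brass bit at its upper end (200,157), so the deep lip is at the lower end. The panel is around (415,190), the tweezers at (313,208) and the seater at (391,288). The bottle is at (342,98) and the dish at (246,298). The scene view agrees.

Run:
```python
from h import *
c=dict(np.load("top0.npz")); f=c["frame"]; hsv=cv2.cvtColor(f,cv2.COLOR_BGR2HSV)
# panel
m=cv2.inRange(hsv,(100,110,50),(130,255,255)); m[:, :375]=0; m[:,460:]=0
m=cv2.morphologyEx(m,cv2.MORPH_CLOSE,np.ones((9,9)))
k=max(cv2.findContours(m,0,2)[0],key=cv2.contourArea)
P=np.array([onz(c,u,v,.006)[:2] for u,v in k[:,0]],np.float32)
r=cv2.minAreaRect(P);print("panel",r, cv2.boxPoints(r).tolist())
# cassette: bright gray outlines
a=f[140:260,160:260]; b=f[140:240,370:460]
cv2.imwrite("pics/crop.png",np.hstack([cv2.resize(a[:100],None,fx=4,fy=5,interpolation=2),cv2.resize(b,None,fx=4,fy=5,interpolation=2)])[:600,:800])
cv2.imwrite("pics/crop.png",cv2.resize(f[145:255,160:260],None,fx=5,fy=5,interpolation=2))
for n,u,v in (("dish",246,298),("primer",342,93),("tw1",311,171),("tw2",311,245),("s1",394,254),("s2",386,320)): print(n,onz(c,u,v,.01).round(3))
```

```text
panel ((0.5863764882087708, -0.21494939923286438), (0.0931437537074089, 0.1426149606704712), 77.18168640136719) [[0.5065136551856995, -0.24454033374786377], [0.6455743908882141, -0.2761809229850769], [0.666239321231842, -0.185358464717865], [0.5271785855293274, -0.15371787548065186]]
dish [0.358 0.145 0.01 ]
primer [ 0.798 -0.058  0.01 ]
tw1 [0.628 0.009 0.01 ]
tw2 [0.47  0.008 0.01 ]
s1 [ 0.451 -0.168  0.01 ]
s2 [ 0.313 -0.15   0.01 ]
```

View pics/crop.png

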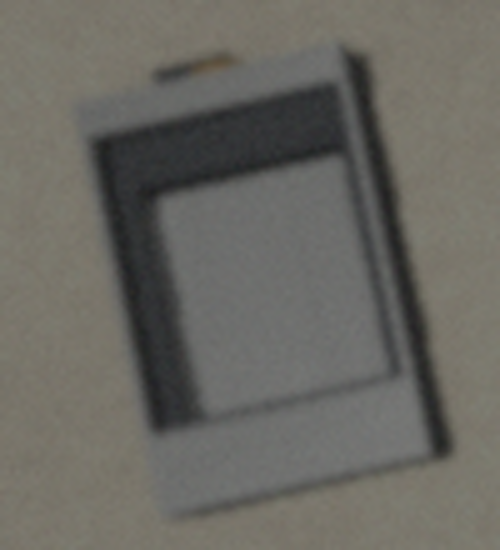

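The crop shows the cassette's top outline at about (78,107), (345,47), (435,455) and (170,517). The wide deep lip is at the bottom and the brass lock at the top.

Run:
```python
from h import *
c=dict(np.load("top0.npz"))
def w(u,v,z): return onz(c,160+(u+.5)/5-.5,145+(v+.5)/5-.5,z)[:2]
A=[w(*p,.055) for p in((78,107),(345,47),(435,455),(170,517))]
tl,tr,br,bl=A; print(np.round(A,4)); print([np.linalg.norm(x) for x in(tl-bl,tr-br,tl-tr,bl-br)])
d=(tl+tr-bl-br); print("c",sum(A)/4,"yaw",np.degrees(np.arctan2(d[1],d[0])))
# opening (lip inner edges)
dl=[w(158,430,.055),w(400,375,.055)]; sl=[w(95,140,.055),w(335,85,.055)]
print("lips mid",np.mean(dl,0),np.mean(sl,0))
```

```text
[[0.6324 0.2879]
 [0.6574 0.1775]
 [0.4891 0.1381]
 [0.4636 0.2463]]
[np.float64(0.17386772815275328), np.float64(0.1728653649722769), np.float64(0.11319085439009978), np.float64(0.11116150305291723)]
c [0.56064189 0.2124763 ] yaw 13.521931489162776
lips mid [0.51043226 0.20242641] [0.63012434 0.23100954]
```

Request:
{"method": "drive_tool", "body": {
  "deltas": [
    {"hand":1,"offset":[28.3,38.7,-3],"angular":[0,0,50.4]},
    {"hand":1,"offset":[28.3,38.7,-3],"angular":[0,0,50.4]},
    {"hand":1,"offset":[28.3,38.7,-3],"angular":[0,0,50.4]},
    {"hand":1,"offset":[28.3,38.7,-3],"angular":[0,0,50.4]},
    {"hand":1,"offset":[28.3,38.7,-3],"angular":[0,0,50.4]},
    {"hand":1,"offset":[28.3,38.7,-3],"angular":[0,0,50.4]},
    {"hand":1,"offset":[28.3,38.7,-3],"angular":[0,0,50.4]},
    {"hand":1,"offset":[28.3,38.7,-3],"angular":[0,0,50.4]}
  ]
}}

```text
time: 1.1
tool_pos: [0.5876, -0.2131, 0.2005]
tcp_rot: [-2.454, -1.96, 0.0]
wrist_force: [0.0, -1.2, -0.7]
width: 1.004
```

Request:
{"method": "drive_tool", "body": {
  "deltas": [
    {"hand":1,"offset":[0,0,0],"angular":[0,0,0]},
    {"hand":1,"offset":[0,0,0],"angular":[0,0,0]}
  ]
}}

```text
time: 1.35
tool_pos: [0.5863, -0.2158, 0.2007]
tcp_rot: [-2.455, -1.959, 0.002]
wrist_force: [-1.1, 0.1, 0.4]
width: 1.006
```

```bash
cat >> h.py <<'E'
from scipy.spatial.transform import Rotation as Ro
def st():
    s=bot.read_state(); R=Ro.from_rotvec(s["tcp_rot"]).as_matrix()
    print("t",s["time"],"pos",s["tool_pos"].round(4),"y",R[:,1].round(4),"z",R[:,2].round(4),"jawyaw",np.degrees(np.arctan2(R[1,1],R[0,1])).round(2),"F",s["wrist_force"].round(2),"w",round(s["width"],3),"q",s["q"].round(2)); return s
E
python3 - <<'E'
from h import *
st(); c=bot.read_camera("wrist"); np.savez("w1.npz",**c); cv2.imwrite("pics/w1.png",c["frame"]); print(-c["R"].T@c["t"])
E
```

```text
t 1.35 pos [ 0.5863 -0.2158  0.2007] y [ 0.9751 -0.2218 -0.0012] z [-1.3e-03 -1.0e-04 -1.0e+00] jawyaw -12.82 F [-1.15  0.14  0.36] w 1.006 q [-0.39  0.19  1.75 -0.    1.2  -0.17]
[ 0.60211304 -0.14808152  0.34197884]
```

View pics/w1.png

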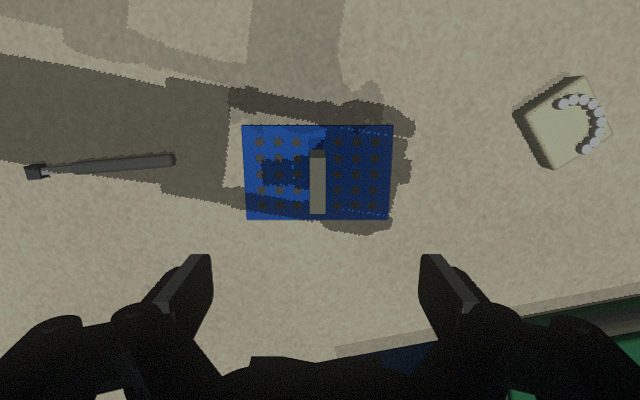

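The wrist view shows the panel with corners at about (242,125), (393,125), (391,219) and (246,219). The fin is at (317,180), standing between the jaws' width.

Run:
```python
from h import *
c=dict(np.load("w1.npz")); f=c["frame"]; hsv=cv2.cvtColor(f,cv2.COLOR_BGR2HSV)
m=cv2.inRange(hsv,(100,140,50),(130,255,255)); m[:110]=0;m[235:]=0; m[:,:225]=0;m[:,410:]=0
m=cv2.morphologyEx(m,cv2.MORPH_CLOSE,np.ones((13,13)))
k=max(cv2.findContours(m,0,2)[0],key=cv2.contourArea)
P=np.array([onz(c,u,v,.006)[:2] for u,v in k[:,0]],np.float32)
r=cv2.minAreaRect(P);print("panel",r);b=cv2.boxPoints(r);print(b)
# fin top: bottom-lit face; full fin mask
g=((hsv[...,1]<70)).astype(np.uint8)*255; g2=np.zeros_like(g); g2[140:217,300:335]=g[140:217,300:335]
k=max(cv2.findContours(g2,0,2)[0],key=cv2.contourArea);print(cv2.boundingRect(k))
x,y,w,h=cv2.boundingRect(k)
for u,v in((x,y+h-1),(x+w-1,y+h-1),(x,y),(x+w-1,y),(x,160),(x+w-1,160)): print((u,v),onz(c,u,v,.056).round(4))
```

```text
panel ((0.5875046253204346, -0.21692392230033875), (0.09434400498867035, 0.14395813643932343), 77.19662475585938)
[[ 0.5068616  -0.24697205]
 [ 0.64724046 -0.27887404]
 [ 0.6681476  -0.18687579]
 [ 0.5277688  -0.1549738 ]]
(309, 150, 17, 64)
(309, 213) [ 0.5755 -0.239   0.056 ]
(325, 213) [ 0.589 -0.242  0.056]
(309, 150) [ 0.5878 -0.1858  0.056 ]
(325, 150) [ 0.6007 -0.1887  0.056 ]
(309, 160) [ 0.5859 -0.1939  0.056 ]
(325, 160) [ 0.5989 -0.1968  0.056 ]
```

Request:
{"method": "drive_tool", "body": {
  "deltas": [
    {"hand":1,"offset":[0.1,-0.05,-6],"angular":[0,0,0]},
    {"hand":1,"offset":[0.1,-0.05,-11.5],"angular":[0,0,0]},
    {"hand":1,"offset":[0.1,-0.05,-15.5],"angular":[0,0,0]},
    {"hand":1,"offset":[0.1,-0.05,-17.5],"angular":[0,0,0]},
    {"hand":1,"offset":[0.1,-0.05,-17.5],"angular":[0,0,0]},
    {"hand":0,"offset":[0.1,-0.05,-17.5],"angular":[0,0,0]},
    {"hand":0,"offset":[0.1,-0.05,-17.5],"angular":[0,0,0]},
    {"hand":0,"offset":[0.1,-0.05,-17.5],"angular":[0,0,0]}
  ],
  "force": 60
}}

```text
time: 2.4
tool_pos: [0.5889, -0.2167, 0.0279]
tcp_rot: [2.454, 1.958, 0.002]
wrist_force: [-0.3, -0.4, 0.8]
width: 0.375
```

Request:
{"method": "drive_tool", "body": {
  "deltas": [
    {"hand":0,"offset":[0,0,0],"angular":[0,0,0]},
    {"hand":0,"offset":[0,0,0],"angular":[0,0,0]},
    {"hand":0,"offset":[0,0,0],"angular":[0,0,0]},
    {"hand":0,"offset":[0,0,0],"angular":[0,0,0]}
  ]
}}

```text
time: 2.9
tool_pos: [0.5886, -0.2165, 0.0273]
tcp_rot: [2.455, 1.958, 0.001]
wrist_force: [0.6, 1.5, 6.1]
width: 0.151
```

```bash
python3 -c "
from h import *
st()"
```

```text
t 2.9 pos [ 0.5886 -0.2165  0.0273] y [ 0.975  -0.2224  0.0015] z [ 1.5e-03 -5.0e-04 -1.0e+00] jawyaw -12.85 F [0.57 1.46 6.11] w 0.151 q [-0.39  0.37  1.88  0.    0.9  -0.17]
```

Request:
{"method": "drive_tool", "body": {
  "deltas": [
    {"hand":0,"offset":[0,0,3],"angular":[0,0,0]},
    {"hand":0,"offset":[0,0,8],"angular":[0,0,0]},
    {"hand":0,"offset":[0,5,13],"angular":[0,0,5]},
    {"hand":0,"offset":[-0.5,11,16],"angular":[0,0,10]},
    {"hand":0,"offset":[-1,17,16],"angular":[0,0,15]},
    {"hand":0,"offset":[-1.1,23,16],"angular":[0,0,20]},
    {"hand":0,"offset":[-1.1,29,16],"angular":[0,0,26.3]},
    {"hand":0,"offset":[-1.1,35,16],"angular":[0,0,26.3]}
  ]
}}

```text
time: 3.9
tool_pos: [0.5757, 0.134, 0.1854]
tcp_rot: [-1.945, -2.466, 0.002]
wrist_force: [0.3, -0.3, -2.6]
width: 0.149
```

Request:
{"method": "drive_tool", "body": {
  "deltas": [
    {"hand":0,"offset":[0,5,0],"angular":[0.93,-3.9,0]},
    {"hand":0,"offset":[0,8.3,0],"angular":[1.87,-7.8,0]},
    {"hand":0,"offset":[0,8.3,0],"angular":[2.8,-11.7,0]},
    {"hand":0,"offset":[0,8.3,0],"angular":[3.74,-15.56,0]},
    {"hand":0,"offset":[0,8.3,0],"angular":[3.74,-15.56,0]},
    {"hand":0,"offset":[0,8.3,0],"angular":[3.74,-15.56,0]}
  ]
}}

```text
time: 4.65
tool_pos: [0.5766, 0.2151, 0.1859]
tcp_rot: [1.829, 2.317, 0.324]
wrist_force: [-0.4, 0.9, -1.1]
width: 0.155
```

Run:
```python
from h import *
st()
for n in("wrist","top","scene"):
    c=bot.read_camera(n); np.savez(n+"2.npz",**c); cv2.imwrite(f"pics/{n}2.png",c["frame"])
a=cv2.imread("pics/wrist2.png"); b=cv2.imread("pics/scene2.png")[120:260,230:450]
cv2.imwrite("pics/j2.png",a); cv2.imwrite("pics/s2.png",cv2.resize(b,None,fx=3,fy=3,interpolation=2))
```

```text
t 4.65 pos [0.5766 0.2151 0.1859] y [0.9354 0.2234 0.2742] z [ 0.2667  0.064  -0.9617] jawyaw 13.43 F [-0.39  0.87 -1.09] w 0.155 q [ 0.33  0.02  1.99 -0.03  0.85  0.12]
```

View pics/j2.png

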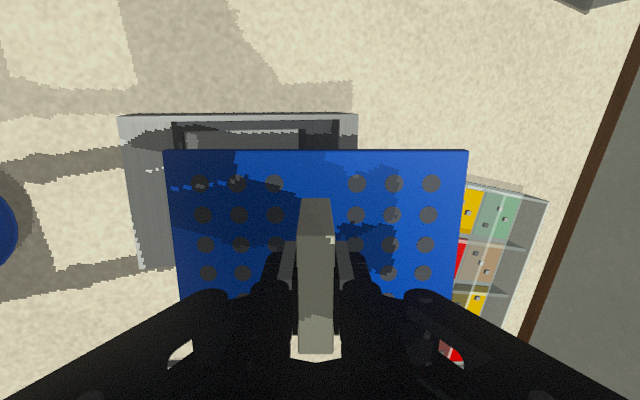

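View pics/s2.png

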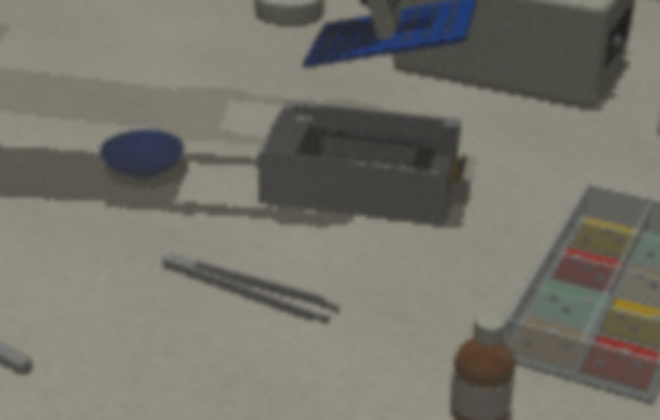

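The wrist view shows the panel tilted in the grip with its far edge from (163,150) to (468,150). The cassette's far wall behind it runs from (120,116) to (357,113). The scene view confirms the tilt, with the end over the deep lip side low. Next I check both against the model.

```bash
python3 - <<'E'
from h import *
s=st(); R=Ro.from_rotvec(s["tcp_rot"]).as_matrix(); p=s["tool_pos"]
c=dict(np.load("wrist2.npz"))
X=R[:,1]; N=-R[:,2]; Y=np.cross(N,X)
for dx,dy in((-73,48),(73,48)): print("panel corner px",proj(c,p+X*dx/1e3+Y*dy/1e3-N*.0213))
a=np.radians(13.5); ex=np.array([np.cos(a),np.sin(a),0]); ey=np.array([-ex[1],ex[0],0]); C=np.array([.561,.213,0])
for dx,dy in((-88,57),(88,57),(-88,-57)): print("cas px",dx,dy,proj(c,C+ex*dx/1e3+ey*dy/1e3+[0,0,.055]))
for uv in((120,116),(357,114)):
    q=onz(c,*uv,.055)-C; print("meas in cas frame",q@ex,q@ey)
# top view, near/side walls: refined with rotation from first picture
q=p-C; print("tcp in cas",q@ex,q@ey,p[2])
E
python3 - <<'E'
import cv2
a=cv2.imread("pics/wrist2.png")
cv2.imwrite("pics/w2c.png",cv2.resize(a[95:285,100:490],None,fx=2,fy=2,interpolation=2))
E
```

```text
t 4.8 pos [0.5774 0.2152 0.1864] y [0.9351 0.223  0.2754] z [ 0.2678  0.0643 -0.9613] jawyaw 13.41 F [ 0.95  0.12 -1.67] w 0.151 q [ 0.33  0.02  1.99 -0.03  0.85  0.12]
panel corner px [161.0390942  147.54592806]
panel corner px [474.06849126 147.69738883]
cas px -88 57 [112.89602407 116.69931046]
cas px 88 57 [357.23182138 113.63883383]
cas px -88 -57 [136.93844072 270.74442373]
meas in cas frame -0.08365672695697517 0.05739937421837627
meas in cas frame 0.08780931542873766 0.05672007477185818
tcp in cas 0.016455101609174558 -0.0017139187223509514 0.18638597765100348
```

View pics/w2c.png

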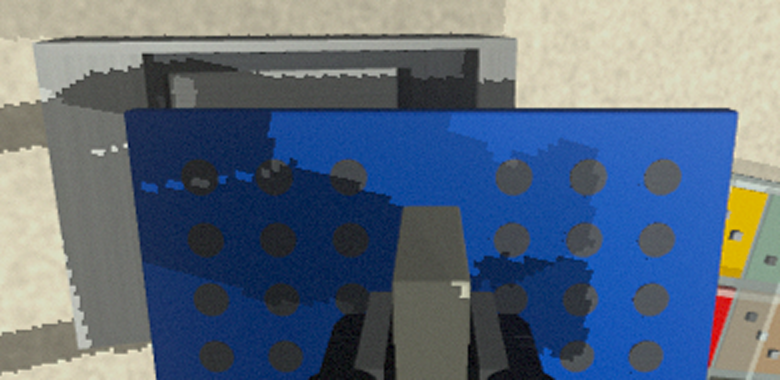

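Run:
```python
from h import *
c=dict(np.load("wrist2.npz")); t=dict(np.load("top0.npz"))
a=np.radians(13.5); ex=np.array([np.cos(a),np.sin(a),0]); ey=np.array([-ex[1],ex[0],0]); C=np.array([.561,.213,0])
for n,uv in(("deep",(172.5,122.5)),("shal",(339,120)),("-x",(118,116)),("+x",(358.5,114))):
    q=onz(c,*uv,.055)-C; print(n,q@ex,q@ey)
# silhouette edges in top image: gradients along cassette axes at z=.055
g=cv2.cvtColor(t["frame"],cv2.COLOR_BGR2GRAY).astype(np.float32)
def prof(fix,axis):
    S=np.arange(-.1,.1001,.0005); L=[]
    for s in S:
        v=[]
        for k in fix:
            X=C+(ex*s+ey*k if axis=="x" else ex*k+ey*s)+[0,0,.055]
            u=proj(t,X); v.append(cv2.getRectSubPix(g,(1,1),(float(u[0]),float(u[1])))[0,0])
        L.append(np.mean(v))
    L=np.array(L); d=cv2.GaussianBlur(np.gradient(L)[None],(9,1),2)[0]
    i=[j for j in range(2,len(d)-2) if abs(d[j])==abs(d[j-2:j+3]).max() and abs(d[j])>.8]
    print(axis,[(round(S[j]*1e3,1),round(float(d[j]),1)) for j in i])
prof(np.linspace(-.045,.045,15),"x"); prof(np.linspace(-.045,.06,15),"y"); prof(np.linspace(-.08,-.06,8),"y")
```

```text
deep -0.051160057930647436 0.052534461549940396
shal 0.07256938516099737 0.05225619781004466
-x -0.08486533128412671 0.05741519279283537
+x 0.08910708088625598 0.056705029274196045
x [(np.float64(-90.5), -3.0), (np.float64(-85.0), 2.6), (np.float64(-54.0), -2.2), (np.float64(-49.0), 1.4), (np.float64(43.0), -4.7), (np.float64(48.5), 1.0), (np.float64(73.0), 5.0), (np.float64(94.5), 1.4)]
y [(np.float64(-63.5), -6.2), (np.float64(-56.0), 5.2), (np.float64(-50.5), -3.2), (np.float64(-45.0), 2.9), (np.float64(33.5), -3.3), (np.float64(47.5), -1.4), (np.float64(55.0), 5.6)]
y [(np.float64(-63.0), -6.0), (np.float64(-55.0), 6.1)]
```

Request:
{"method": "drive_tool", "body": {
  "deltas": [
    {"hand":0,"offset":[0.05,0.22,-2],"angular":[0,0,0]},
    {"hand":0,"offset":[0.05,0.22,-4],"angular":[0,0,0]},
    {"hand":0,"offset":[0.05,0.22,-6],"angular":[0,0,0]},
    {"hand":0,"offset":[0.05,0.22,-6],"angular":[0,0,0]},
    {"hand":0,"offset":[0.05,0.22,-6],"angular":[0,0,0]}
  ]
}}

```text
time: 5.42
tool_pos: [0.5781, 0.2176, 0.1271]
tcp_rot: [1.828, 2.316, 0.327]
wrist_force: [0.7, -0.1, -1.1]
width: 0.156
```

Run:
```python
from h import *
s=st()
c=bot.read_camera("wrist"); np.savez("wrist3.npz",**c); a=c["frame"]
cv2.imwrite("pics/w3.png",cv2.resize(a[60:300,60:490],None,fx=1.8,fy=1.8,interpolation=2))
```

```text
t 5.425 pos [0.5781 0.2176 0.1271] y [0.9347 0.2232 0.2766] z [ 0.2689  0.0647 -0.961 ] jawyaw 13.43 F [ 0.66 -0.08 -1.06] w 0.156 q [ 0.34  0.08  2.05 -0.04  0.73  0.13]
```

View pics/w3.png

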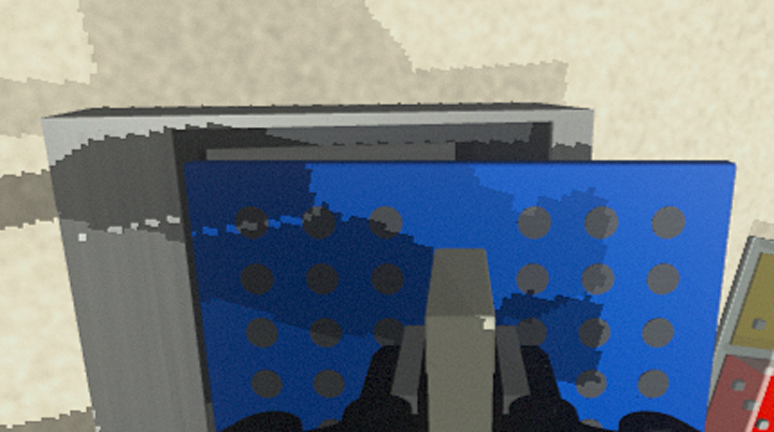

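The panel's lower-left corner shows at about (163,151). The inner corner of the deep lip is at about (157,131), parallel to the panel's end and clear of it.

Run:
```python
from h import *
s=bot.read_state(); R=Ro.from_rotvec(s["tcp_rot"]).as_matrix(); p=s["tool_pos"]
c=dict(np.load("wrist3.npz")); X=R[:,1]; N=-R[:,2]; Y=np.cross(N,X)
a=np.radians(13.5); ex=np.array([np.cos(a),np.sin(a),0]); ey=np.array([-ex[1],ex[0],0]); C=np.array([.561,.213,0])
f=lambda u,v:(u/1.8+60,v/1.8+60)
for d,m in((-73,f(186,163)),(73,f(735,163))): print("panel",proj(c,p+X*d/1e3+Y*.048-N*.0213).round(1),np.round(m,1))
for dx,dy,m in((-54,53,f(174,128)),(72,53,f(551,122)),(-88,57,f(42,118)),(88,57,f(593,109))):
    q=onz(c,*m,.055)-C; print("cas",dx,dy,proj(c,C+ex*dx/1e3+ey*dy/1e3+[0,0,.055]).round(1),np.round(m,1),q@ex,q@ey)
q=p-C; print("tcp in cas",q@ex,q@ey,p[2])
# measured panel corners in cas frame assuming their known z
for d,m in((-73,f(186,163)),(73,f(735,163))):
    z=(p+X*d/1e3-N*.0213)[2]; q=onz(c,*m,z)-C; print("panel corner meas",q@ex,q@ey,z,"pred",(p+X*d/1e3+Y*.048-N*.0213-C)@ex,(p+X*d/1e3+Y*.048-N*.0213-C)@ey)
```

```text
panel [159.8 147.3] [163.3 150.6]
panel [473.3 147.4] [468.3 150.6]
cas -54 53 [151.2 132.3] [156.7 131.1] -0.05122065486445096 0.053568859695603516
cas 72 53 [365.9 127.2] [366.1 127.8] 0.07219520767593866 0.05260212846161518
cas -88 57 [ 78.1 126.1] [ 83.3 125.6] -0.08561916896951141 0.057236386890001344
cas 88 57 [388.9 120.3] [389.4 120.6] 0.08839994455850493 0.056837081169082815
tcp in cas 0.018023651292207052 0.0005054314580844888 0.12760054579179284
panel corner meas -0.044803225533618304 0.0470419591443113 0.08687695008173368 pred -0.04614272577017105 0.04860049789498584
panel corner meas 0.09161959758378634 0.0470355241983406 0.12739772281788547 pred 0.09412143331773246 0.0484197986186925
```

Request:
{"method": "drive_tool", "body": {
  "deltas": [
    {"hand":0,"offset":[-0.02,0.1,-1.2],"angular":[0,0,0]},
    {"hand":0,"offset":[-0.02,0.1,-2.4],"angular":[0,0,0]},
    {"hand":0,"offset":[-0.02,0.1,-3.5],"angular":[0,0,0]},
    {"hand":0,"offset":[-0.02,0.1,-4.2],"angular":[0,0,0]},
    {"hand":0,"offset":[-0.02,0.1,-4.55],"angular":[0,0,0]},
    {"hand":0,"offset":[-0.02,0.1,-4.55],"angular":[0,0,0]},
    {"hand":0,"offset":[-0.02,0.1,-4.55],"angular":[0,0,0]}
  ]
}}

```text
time: 6.35
tool_pos: [0.5775, 0.2186, 0.0812]
tcp_rot: [1.828, 2.316, 0.327]
wrist_force: [0.6, -0.5, -2.0]
width: 0.153
```

```bash
cat >> h.py <<'E'
def cas():
    s=st(); a=np.radians(13.5); ex=np.array([np.cos(a),np.sin(a),0]); ey=np.array([-ex[1],ex[0],0]); C=np.array([.561,.213,0])
    q=s["tool_pos"]-C; R=Ro.from_rotvec(s["tcp_rot"]).as_matrix(); th=np.arcsin(R[2,1])
    print("cas",(q@ex*1e3).round(1),(q@ey*1e3).round(1),"tilt",np.degrees(th).round(1),"ze",((s["tool_pos"][2]-.073*np.sin(th)-.0273*np.cos(th))*1e3).round(1),"xe",((q@ex-1.8e-3-.073*np.cos(th)+.0273*np.sin(th))*1e3).round(1))
E
python3 -c "
from h import *
cas()"
```

```text
t 6.35 pos [0.5775 0.2186 0.0812] y [0.9347 0.2234 0.2765] z [ 0.2688  0.0647 -0.961 ] jawyaw 13.44 F [ 0.58 -0.54 -2.  ] w 0.153 q [ 0.34  0.14  2.08 -0.05  0.64  0.14]
cas 17.3 1.6 tilt 16.1 ze 34.8 xe -47.1
```

Request:
{"method": "drive_tool", "body": {
  "deltas": [
    {"hand":0,"offset":[-0.6,-0.14,0.03],"angular":[0,0,0]},
    {"hand":0,"offset":[-1.2,-0.28,0.03],"angular":[0,0,0]},
    {"hand":0,"offset":[-1.8,-0.43,0.03],"angular":[0,0,0]},
    {"hand":0,"offset":[-2.4,-0.57,0.03],"angular":[0,0,0]},
    {"hand":0,"offset":[-2.8,-0.67,0.03],"angular":[0,0,0]},
    {"hand":0,"offset":[-3.1,-0.75,0.03],"angular":[0,0,0]},
    {"hand":0,"offset":[-3.1,-0.75,0.03],"angular":[0,0,0]},
    {"hand":0,"offset":[-3.1,-0.75,0.03],"angular":[0,0,0]}
  ]
}}

```text
time: 7.35
tool_pos: [0.5463, 0.211, 0.0812]
tcp_rot: [1.828, 2.317, 0.326]
wrist_force: [0.3, -0.3, -1.4]
width: 0.155
```

Run:
```python
from h import *
cas()
c=bot.read_camera("wrist"); np.savez("wrist4.npz",**c); a=c["frame"]
cv2.imwrite("pics/w4.png",cv2.resize(a[40:300,40:490],None,fx=1.75,fy=1.75,interpolation=2))
```

```text
t 7.35 pos [0.5463 0.211  0.0812] y [0.9348 0.2235 0.276 ] z [ 0.2683  0.0645 -0.9612] jawyaw 13.44 F [ 0.33 -0.31 -1.44] w 0.155 q [ 0.34  0.08  2.14 -0.05  0.64  0.15]
cas -14.8 1.5 tilt 16.0 ze 34.8 xe -79.2
```

View pics/w4.png

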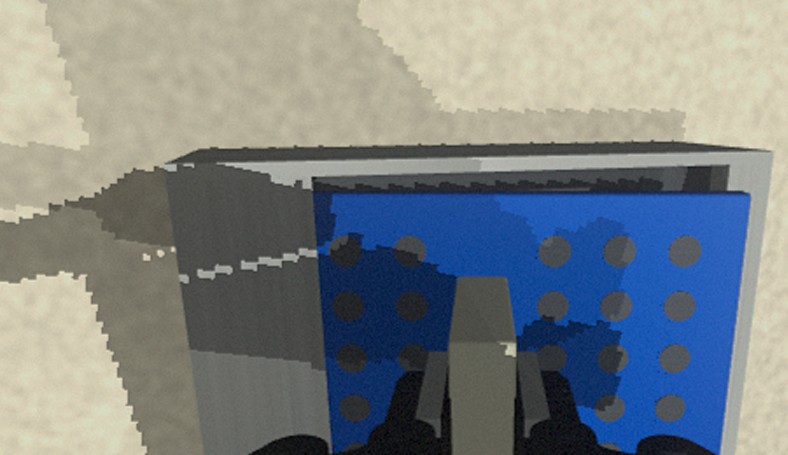

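Request:
{"method": "drive_tool", "body": {
  "deltas": [
    {"hand":0,"offset":[0.14,0.03,-0.26],"angular":[-0.47,1.95,0]},
    {"hand":0,"offset":[0.29,0.07,-0.52],"angular":[-0.93,3.9,0]},
    {"hand":0,"offset":[0.43,0.1,-0.79],"angular":[-1.4,5.84,0]},
    {"hand":0,"offset":[0.57,0.14,-1.05],"angular":[-1.87,7.78,0]},
    {"hand":0,"offset":[0.57,0.14,-1.05],"angular":[-1.87,7.78,0]},
    {"hand":0,"offset":[0.57,0.14,-1.05],"angular":[-1.87,7.78,0]}
  ]
}}

```text
time: 8.15
tool_pos: [0.5517, 0.2123, 0.0704]
tcp_rot: [1.89, 2.395, 0.168]
wrist_force: [-0.5, 0.3, -2.3]
width: 0.15
```

```bash
python3 -c "
from h import *
cas()"
```

```text
t 8.15 pos [0.5517 0.2123 0.0704] y [0.9631 0.2302 0.1393] z [ 0.1355  0.0325 -0.9902] jawyaw 13.44 F [-0.5   0.31 -2.27] w 0.15 q [ 0.33  0.18  2.04 -0.02  0.79  0.11]
cas -9.2 1.5 tilt 8.0 ze 33.2 xe -79.5
```

Request:
{"method": "drive_tool", "body": {
  "deltas": [
    {"hand":0,"offset":[0.12,0.03,-0.27],"angular":[-0.47,1.95,0]},
    {"hand":0,"offset":[0.24,0.06,-0.54],"angular":[-0.93,3.9,0]},
    {"hand":0,"offset":[0.36,0.09,-0.81],"angular":[-1.4,5.84,0]},
    {"hand":0,"offset":[0.48,0.11,-1.08],"angular":[-1.87,7.78,0]},
    {"hand":0,"offset":[0.48,0.11,-1.08],"angular":[-1.87,7.78,0]},
    {"hand":0,"offset":[0.48,0.11,-1.08],"angular":[-1.87,7.78,0]}
  ]
}}

```text
time: 8.9
tool_pos: [0.5564, 0.2134, 0.0595]
tcp_rot: [-1.946, -2.466, 0.001]
wrist_force: [-0.9, -0.3, -0.4]
width: 0.154
```

Run:
```python
from h import *
cas()
c=bot.read_camera("wrist"); np.savez("wrist5.npz",**c); a=c["frame"]
cv2.imwrite("pics/w5.png",cv2.resize(a[40:300,40:490],None,fx=1.75,fy=1.75,interpolation=2))
```

```text
t 8.9 pos [0.5564 0.2134 0.0595] y [ 9.726e-01  2.325e-01 -5.000e-04] z [-5.e-04 -2.e-04 -1.e+00] jawyaw 13.45 F [-0.93 -0.31 -0.43] w 0.154 q [ 0.32  0.28  1.93 -0.    0.94  0.09]
cas -4.4 1.4 tilt -0.0 ze 32.2 xe -79.2
```

View pics/w5.png

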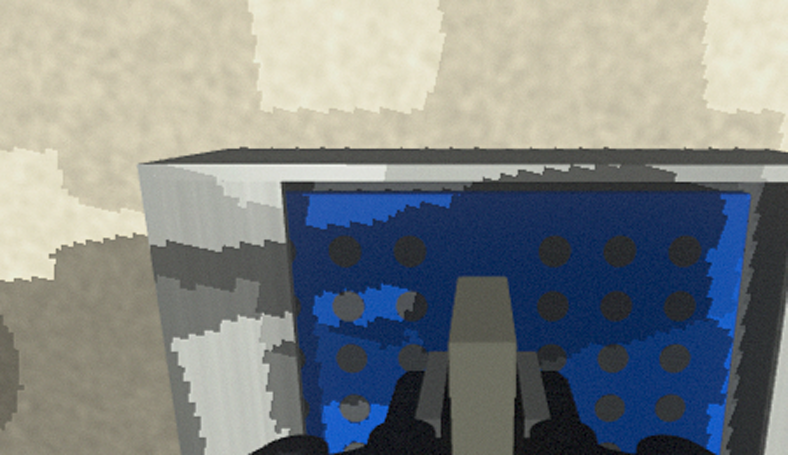

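The panel is flat inside. Its right edge, at crop (750,195), is free of the shallow lip and its left end is hidden under the deep lip. Next I slide it +x, lower it, check the force, and release.

Request:
{"method": "drive_tool", "body": {
  "deltas": [
    {"hand":0,"offset":[0.4,0.09,0],"angular":[0,0,0]},
    {"hand":0,"offset":[0.8,0.19,0],"angular":[0,0,0]},
    {"hand":0,"offset":[1.18,0.28,0],"angular":[0,0,0]},
    {"hand":0,"offset":[1.18,0.28,-0.1],"angular":[0,0,0]},
    {"hand":0,"offset":[1.18,0.28,-0.2],"angular":[0,0,0]},
    {"hand":0,"offset":[1.18,0.28,-0.2],"angular":[0,0,0]}
  ]
}}

```text
time: 9.7
tool_pos: [0.568, 0.2161, 0.0575]
tcp_rot: [-1.946, -2.466, 0.001]
wrist_force: [-0.5, -0.5, -1.5]
width: 0.154
```

```bash
python3 -c "
from h import *
cas()"
```

```text
t 9.7 pos [0.568  0.2161 0.0575] y [ 9.726e-01  2.324e-01 -7.000e-04] z [-6.e-04 -2.e-04 -1.e+00] jawyaw 13.44 F [-0.47 -0.54 -1.46] w 0.154 q [0.32 0.3  1.9  0.   0.94 0.09]
cas 7.6 1.4 tilt -0.0 ze 30.2 xe -67.2
```

Request:
{"method": "drive_tool", "body": {
  "deltas": [
    {"hand":0,"offset":[0,0,-0.07],"angular":[0,0,0]},
    {"hand":0,"offset":[0,0,-0.07],"angular":[0,0,0]},
    {"hand":0.4,"offset":[0,0,-0.07],"angular":[0,0,0]},
    {"hand":0.4,"offset":[0,0,-0.07],"angular":[0,0,0]},
    {"hand":0.4,"offset":[0,0,-0.07],"angular":[0,0,0]},
    {"hand":0.4,"offset":[0,0,-0.07],"angular":[0,0,0]}
  ]
}}

```text
time: 10.45
tool_pos: [0.5685, 0.2163, 0.0572]
tcp_rot: [1.946, 2.466, 0.0]
wrist_force: [0.2, 0.8, 0.4]
width: 0.401
```

Request:
{"method": "drive_tool", "body": {
  "deltas": [
    {"hand":0.4,"offset":[0,0,1.5],"angular":[0,0,0]},
    {"hand":0.4,"offset":[0,0,5],"angular":[0,0,0]},
    {"hand":0.4,"offset":[0,0,10],"angular":[0,0,0]},
    {"hand":0.4,"offset":[0,0,14],"angular":[0,0,0]},
    {"hand":0.4,"offset":[0,0,14],"angular":[0,0,0]},
    {"hand":0.4,"offset":[0,0,14],"angular":[0,0,0]}
  ]
}}

```text
time: 11.2
tool_pos: [0.5683, 0.2162, 0.1976]
tcp_rot: [1.946, 2.466, 0.001]
wrist_force: [-0.8, -0.1, -0.1]
width: 0.398
```

Run:
```python
from h import *
cas()
c=bot.read_camera("wrist"); np.savez("wrist6.npz",**c)
s=bot.read_camera("scene")["frame"][120:260,230:450]
cv2.imwrite("pics/w6.png",np.hstack([c["frame"][0:300,60:560],cv2.resize(s,(300,191)) if 0 else np.vstack([cv2.resize(s,(300,191)),np.zeros((109,300,3),np.uint8)])]))
```

```text
t 11.2 pos [0.5683 0.2162 0.1976] y [9.726e-01 2.325e-01 6.000e-04] z [ 6.e-04  2.e-04 -1.e+00] jawyaw 13.44 F [-0.83 -0.1  -0.09] w 0.398 q [ 0.32  0.16  1.79 -0.    1.19  0.09]
cas 7.8 1.4 tilt 0.0 ze 170.3 xe -67.0
```

View pics/w6.png

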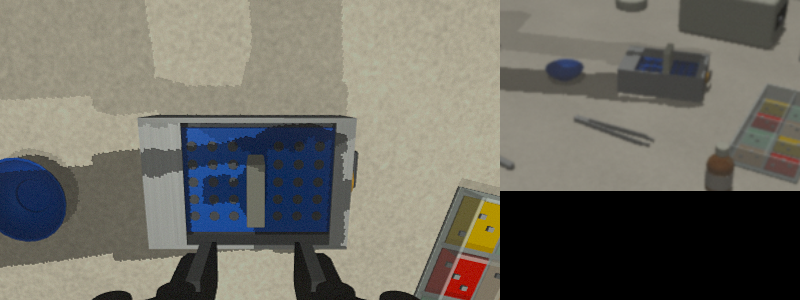

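Released: the panel lies in the cassette between the lip edges at crop x 184 and 333, with the fin at x 247–265. I check the fin against the cassette numerically.

Run:
```python
from h import *
c=dict(np.load("wrist6.npz")); a=np.radians(13.5); ex=np.array([np.cos(a),np.sin(a),0]); ey=np.array([-ex[1],ex[0],0]); C=np.array([.561,.213,0])
def cf(n,u,v,z): q=onz(c,u,v,z)-C; print(n,(q@ex*1e3).round(1),(q@ey*1e3).round(1))
f=c["frame"]; hsv=cv2.cvtColor(f,cv2.COLOR_BGR2HSV)
m=np.zeros(f.shape[:2],np.uint8); m[145:232,300:332]=(hsv[145:232,300:332,1]<80)*255
k=max(cv2.findContours(m,0,2)[0],key=cv2.contourArea); x,y,w,h=cv2.boundingRect(k); print(x,y,w,h)
for v in (y,180,y+h-1):
    r=np.where(m[v])[0]; 
    if len(r): cf(("fin L",v),r[0]-.5,v,.086); cf(("fin R",v),r[-1]+.5,v,.086)
g=f[180].astype(int); print([ (u,g[u].tolist()) for u in list(range(238,250))+list(range(384,412))])
# dot holes: blue extent per rows
b=cv2.inRange(hsv,(100,120,30),(130,255,255)); b[:110]=0;b[250:]=0;b[:,:230]=0;b[:,420:]=0
print("blue box",cv2.boundingRect(b))
for n,u,v,z in(("deep",242,180,.055),("-y cassette corner",210,248,.055),("+x",404,248,.055),("-x+y",199,118,.055),("+x+y",415,118,.055)): cf(n,u,v,z)
bx,by,bw,bh=cv2.boundingRect(b); cf("panel top +y edge",320,by,.036); cf("panel -y edge",320,by+bh,.036); cf("panel vis L",bx,180,.036); cf("R",bx+bw,180,.036)
```

```text
306 155 19 73
('fin L', 155) 2.5 32.0
('fin R', 155) 13.5 32.0
('fin L', 180) 1.6 13.3
('fin R', 180) 15.1 13.2
('fin L', 227) 6.8 -24.1
('fin R', 227) 14.5 -24.1
[(238, [151, 155, 154]), (239, [146, 152, 149]), (240, [147, 152, 150]), (241, [147, 155, 153]), (242, [143, 152, 147]), (243, [92, 90, 89]), (244, [61, 32, 24]), (245, [68, 36, 26]), (246, [68, 35, 26]), (247, [69, 40, 26]), (248, [62, 45, 41]), (249, [60, 60, 57]), (384, [87, 43, 16]), (385, [83, 39, 12]), (386, [90, 48, 30]), (387, [85, 42, 24]), (388, [90, 50, 29]), (389, [74, 37, 10]), (390, [63, 33, 21]), (391, [64, 34, 27]), (392, [62, 54, 48]), (393, [78, 82, 80]), (394, [82, 86, 84]), (395, [86, 89, 89]), (396, [82, 86, 86]), (397, [80, 87, 83]), (398, [82, 86, 84]), (399, [81, 84, 84]), (400, [83, 84, 84]), (401, [80, 83, 84]), (402, [99, 102, 102]), (403, [141, 145, 142]), (404, [134, 138, 138]), (405, [79, 80, 80]), (406, [76, 80, 83]), (407, [75, 83, 79]), (408, [82, 83, 81]), (409, [79, 80, 81]), (410, [80, 81, 77]), (411, [78, 96, 105])]
blue box (241, 127, 154, 105)
deep -53.1 6.3
-y cassette corner -85.1 -55.4
+x 86.7 -55.6
-x+y -84.5 56.9
+x+y 87.8 56.8
panel top +y edge 12.3 48.4
panel -y edge 12.6 -47.8
panel vis L -58.1 1.9
R 79.4 1.8
```

```bash
python3 -c "
from h import *
print(bot.finish_job())"
```

```text
the job is handed in; nothing more can be done
None
```

The deck panel is in the cassette, released, flat and fin up, and the job was handed in at about 11 s of robot time; no verdict was reported. I tilted it 16° and fed its −x end about 25 mm under the deep lip. Then I levelled it past the shallow lip, slid it 12 mm back toward +x, lowered it onto the ledges and let go.

**Last checks:**
- **Position along the cassette:** the fin's centre was about 7–8 mm to the +x side (allowed 0 to 12 mm), with both ends hidden under their lips.
- **Sideways position:** the panel was within about 0.5 mm of the middle (allowed ±8 mm).
- **Height and tilt:** from the tool's pose at release, the underside was at about 30 mm, with no visible tilt. I did not measure the resting height separately from the pictures.
- **Forces:** wrist force was near zero throughout the insertion, and the gripper ended about 14 cm above the cassette, touching nothing.
- **Bystanders:** all four looked undisturbed in the pictures. I did not re-measure their positions.

**Disagreement:** the wrist and top cameras differed by about 1–1.5 mm on the cassette's x position, and the wrist camera saw things about 2% small. I used a value in between.

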